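Read the incubator's thermometer

ROBOT

A 6-joint arm with a two-finger parallel gripper is mounted at the origin on the work surface. World frame = base frame: x ahead of the robot, y to its left, z up, the work surface at z = 0. Lengths are in mm, angles in degrees, forces in N, time in s.
With the tool pointing down it reaches from about 300 to 850 mm from the base axis. Payload 4.2 kg.
Tool frame: the origin (TCP) lies midway between the tips of the shut fingers; the grasp point (between the pads) lies 19 mm behind it (env.tcp_to_grasp is the distance from the TCP to the grasp point, in mm); z points along the fingers, x is the direction in which the jaws open and shut, and the axes are right-handed (so a half turn about z gives the same grasp; the last joint's range is limited). The gripper opens to 91 mm and grips with 3 to 60 N. Pads are 32 mm wide; open, the fingers measure 118 mm over their backs; the gripper's body (76 mm by 178 mm) begins 60 mm behind the grasp point.
Start: joints at [66.463, 18.312, 89.639, -0, 72.044, -1.146], TCP at [219.037, 531.663, 213.976] pointing down, gripper open.
Joint ranges: [-177.97, 177.97], [-48.28, 115.42], [12.27, 149.76], [-77.06, 257.06], [2.81, 150.46], [-146.56, 146.56]. Speed limits (degrees/s): [147.25, 147.25, 180, 180, 180, 180].

INTERFACE

Orientations are given as [roll, pitch, yaw] about the fixed x, y, z axes, in that order (R = Rz(yaw) Ry(pitch) Rx(roll)).
In Python, from workcell import env gives the robot as it stands.
- The arm moves only by the tool drive_tool, never from a script. Its argument "motion" is a list of rows, each a list of 2 entries, a list of its own where there are three numbers: the shift along the world's x, y, z in m, then the turn, a rotation vector about the world's x, y, z in rad. In form: [[[dx, dy, dz], [wx, wy, wz]], ...]. A call has exactly 10 rows; each row shifts and turns the commanded pose from where the row before left it; what a row does not reach is not made up. A row lasts 1/12 s, in which the tool goes at most 41.7 mm and 7.16 degrees, less where a joint would pass 70% of its speed; a pose out of reach is approached as far as the arm can. A call is refused whole if a number of a shift passes 0.0417 or a number of a turn 0.125, either way. A call with a gripper value outside its range is refused whole. "claw" is the opening, from 0 (shut) to 1 (fully open), set as the call begins (left out, the last holds). The fingers move at their own pace and stop on an object; "force" is the grip in N (left out, the last holds). Time passes only in rows, so rows that do not move let the fingers close, or fill a call up. It gives the time, the measured TCP pose, the force and the opening at its end, in the units of the state.
- env.state(): the state, without advancing time (a new reading comes with each control period).
- env.grab_frame(name): name is "side" or "top" or "wrist"; returns the picture (480x640x3 uint8, red, green, blue); there is no depth.
- env.camera_params(name): a dict with "fov_y" (degrees; the focal length in pixels is half the picture's height over the tangent of half this angle, whatever the lens; pixels are square), "cx", "cy" (the principal point, pixels), "pose" (4x4, takes a point from camera to world coordinates). Camera axes: x right, y down, z forward; pixel columns grow to the right and rows downward; lengths in mm; the calibration is good to about 2 mm. A picture is of the moment at which its call begins: read the wrist's pose just before it. camera_params takes no time and is no camera call; for the wrist camera it gives the pose at the moment of the call.
- env.job_done(): hands the job in, once; it reports no verdict.
The state is a dict: "time_s": time; "qpos": joint angles; "qvel": joint speeds; "effort": joint torques, N m; "ee_pos": TCP position; "ee_rot": TCP orientation; "force": force on the tool from outside, world axes, zero at the start; "torque": the same for the moment, N m; "gripper_width": finger opening in mm.
Only numpy, scipy, OpenCV 4.12 (cv2) and the standard library are available. Lean on these libraries where they do the work, as an engineer would, in place of code of your own. Each camera call takes 0.05 s, during which the arm holds its last target.

TASK

The small bench incubator has been left with its door ajar. Push the door shut until it snaps home on its catch, then take the tall-headed thermometer in its roof and draw it straight up, without straining it sideways in its gland, until the dark ring on its stem stands just clear of the gland and the scale can be read, its lower end staying inside the incubator. Finish holding it there, still and upright, and leave the vent stopper and everything else on the bench in place.

Things in the scene. Friction and masses are not known exactly. Their poses are not given: they have to be found in the camera images.
- incubator: White bench incubator, fixed: 280 wide (y) x 220 deep (x) x 200 high, front to its own -x (front face x = -110), origin at the centre of its underside. Grey door at the left (+y), fixed control panel at the right (y -140 to -67, front x = -128). In the roof two equal black glands, 36 outside, 12 above the roof, bore 13 wide, 50 deep, upright; one holds the thermometer, one the stopper.
- gland_a (a point): Centre of the mouth of the right-hand gland, at (-30, -12, 212) in the incubator's frame; z along the bore, up.
- gland_b (a point): Centre of the mouth of the left-hand gland, at (-30, +80, 212) in the incubator's frame.
- thermometer: Thermometer, loose in either gland, 120 g. Origin: on its axis, underside of its collar, which rests on the gland (height 212) when home; z up. Above: black collar 24 wide, 8 thick, then aluminium head 18 wide up to 52: grip there. Below: white stem 12 wide, 135 long, dark ring 44 to 48 below the origin: just clear when lifted 50 to 55. Let go, it slides back down.
- stopper: Black mushroom-shaped vent stopper, head 31 in diameter and 16 high, with a stem 12 in diameter in the other gland. Origin at the underside of its head. Stays home.
- door (a joint): Angle of the incubator's door: 0 shut, growing as its free edge swings out to the front (the incubator's -x); starts 0.4 to 0.8. It turns lightly and stays where left. In the last 0.08 rad a spring roller catch resists, some 4 to 7 N near the free edge, then snaps it to 0; short of that it stays ajar.
- door_hinge (a point): Point on the door's upright hinge axis at height 170; (-112, 138, 170) in the incubator's frame. Shut, the door reaches 198 from here along the incubator's -y; its inner face contains the axis, its outer face lies 18 in front. Heights 22 to 194: its top is 6 below the roof.
- door_push (a point): Point on the door's front face, 155 from the hinge axis, 43 from the free edge, at height 170, above the bar handle (standing out 27 from the face near the free edge, heights 60 to 130). Turns with the door: its -x points out of the front face, -y to the free edge.
- mailer: White flat slide mailer, 34 x 82 x 18, lying on the rear of the incubator's roof. Origin under its centre. Bystander.
- oil_bottle: Small amber bottle with black cap, 34 in diameter, 75 high, on the bench to the right of the incubator. Bystander.
- stain_jar: Glass staining jar with lid, 64 x 72 x 97 high, on the bench to the left of the incubator. Bystander.
- pen: Blue pen, 140 long, 12 high, on the bench in front of the incubator, lower than the door's underside. Bystander.
- date_stamp: Grey and black date stamp, 75 x 45 x 42 high, on the bench at the left. Bystander.
- slide_box: Flat white and grey slide box, 100 x 180 x 35 high, on the bench at the right. Bystander.

How it is judged (in metres and radians):
On the way, in this order (a step that is already met when the one before it is completed fails the run):
1. the door is shut on its catch, the thermometer still home (value of joint door below 0.02 rad and z of thermometer in the frame of incubator below 0.22 m), for 0.2 s.
2. the thermometer is drawn up by the gripper until its ring is clear of the gland (value of joint door below 0.02 rad and z of thermometer in the frame of incubator above 0.258 m and contact force between the fingers and thermometer above 2 N), for 0.2 s.
At the end, for the whole second after the job is handed in: The door is shut on its catch (under 0.02 rad); the gripper holds the thermometer, 46 to 66 mm above its home height, still in the bore of its gland, upright within 0.06 rad, still, and pressing on the gland with less than 20 N; the vent stopper is home (all of step 2 and z of thermometer in the frame of incubator below 0.278 m and (horizontal distance between thermometer and gland_a below 0.005 m or horizontal distance between thermometer and gland_b below 0.005 m) and angle between thermometer's own z axis and vertical below 0.06 rad and linear speed of thermometer below 0.01 m/s and contact force between thermometer and incubator below 20 N and z of stopper in the frame of incubator below 0.218 m); the arm keeps its last pose, push and grip.
It fails at once if the thermometer is strained sideways in its gland while it is drawn up (over 30 N) (contact force between thermometer and incubator above 30 N and z of thermometer in the frame of incubator above 0.216 m).
It fails at once if the thermometer is drawn right out of the bore or nearly so (z of thermometer in the frame of incubator above 0.3 m).
It fails at once if the vent stopper is pulled up (z of stopper in the frame of incubator above 0.227 m).
It fails at once if a bystander is knocked out of place (distance of any of mailer, oil_bottle, stain_jar, date_stamp, slide_box from where it was at the start of the episode above 0.02 m or distance of pen from where it was at the start of the episode above 0.03 m).
It also fails if it takes over 51 s, if anything falls off the work surface, if the arm or the gripper's body presses on something with over 40 N, if the wrist force passes 120 N, or if a joint passes its speed limit or range.

## Working session

There is one attempt and no reset: what is moved stays moved. The work goes in short steps, Python scripts to look and compute and a tool call to move; the robot and the scene stay as the last step left them, time stands still between calls to the robot, and variables do not carry over. Pictures are saved under pics/ and viewed, and the job is handed in when it is done.

Besides the shell and the picture viewer there is one more tool, called after ">>>" by a JSON object that holds its "name" and its "arguments", one argument or row to a line. drive_tool: Moves the arm, as the interface text tells. Its arguments: {"type":"object","properties":{"motion":{"type":"array","items":{"type":"array"}},"claw":{"type":"number"},"force":{"type":"number"}},"required":["motion"]}

```bash
ls; mkdir -p pics; python3 - <<'E'
from workcell import env
import cv2
print(env.state())
for n in ("side","top","wrist"):
    p=env.camera_params(n);print(n,p)
    im=env.grab_frame(n);cv2.imwrite(f"pics/{n}0.png",im[:,:,::-1])
E
```

```text
pics
{'time_s': 0.0, 'qpos': array([ 6.64623428e+01,  1.83516266e+01,  8.97060662e+01, -2.47230344e-03,
        7.20404872e+01, -1.14645192e+00]), 'qvel': array([-0.01045709,  0.0099092 , -0.04478606, -0.01108302,  0.04280225,
       -0.09309729]), 'effort': array([ 6.42352443e-04, -4.12470782e+01, -2.31976497e+01,  7.27433665e-02,
        4.58260160e-02, -1.38695286e-04]), 'ee_pos': array([218.85748579, 531.19662846, 213.12269708]), 'ee_rot': array([1.79999614e+02, 9.82074628e-02, 6.76095587e+01]), 'force': array([ 0.33926503, -0.46240246, -0.26383034]), 'torque': array([ 0.02635576, -0.02717299, -0.05493875]), 'gripper_width': 91.23757555660018}
side {'fov_y': 50.23569256375799, 'cx': 328.06017802943103, 'cy': 242.2712398954934, 'pose': array([[-9.89786793e-01, -9.29189636e-02,  1.08111843e-01,
         4.32804422e+02],
       [-1.42553125e-01,  6.40654342e-01, -7.54480365e-01,
         8.78360385e+02],
       [ 8.43211940e-04, -7.62186381e-01, -6.47357095e-01,
         9.31381958e+02],
       [ 0.00000000e+00,  0.00000000e+00,  0.00000000e+00,
         1.00000000e+00]])}
top {'fov
[... 162 characters left out ...]
e+02],
       [-9.99977048e-01, -3.28624353e-03, -5.92490359e-03,
         1.07584997e+01],
       [ 6.35961860e-03, -1.53698724e-01, -9.88097291e-01,
         1.44780824e+03],
       [ 0.00000000e+00,  0.00000000e+00,  0.00000000e+00,
         1.00000000e+00]])}
wrist {'fov_y': 63.35773581139747, 'cx': 319.38419754468373, 'cy': 241.51653906385616, 'pose': array([[ 3.79865972e-01,  8.92139116e-01,  2.44519202e-01,
         1.50236491e+02],
       [ 9.25040900e-01, -3.66044475e-01, -1.01541990e-01,
         5.61042295e+02],
       [-1.08467796e-03,  2.64762610e-01, -9.64313011e-01,
         3.83704962e+02],
       [ 0.00000000e+00,  0.00000000e+00,  0.00000000e+00,
         1.00000000e+00]])}
```

View pics/side0.png

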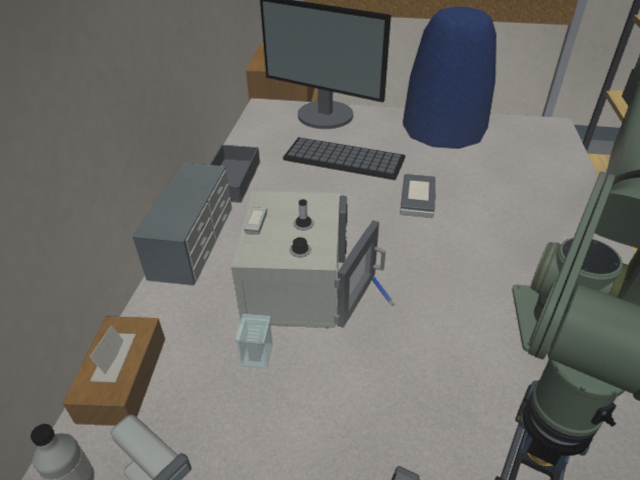

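View pics/top0.png

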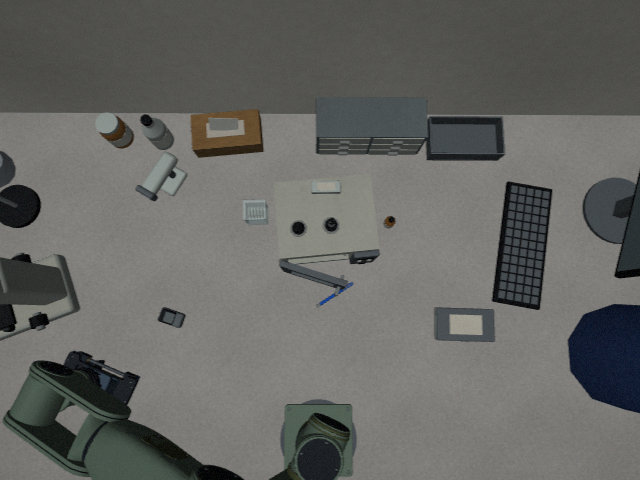

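View pics/wrist0.png

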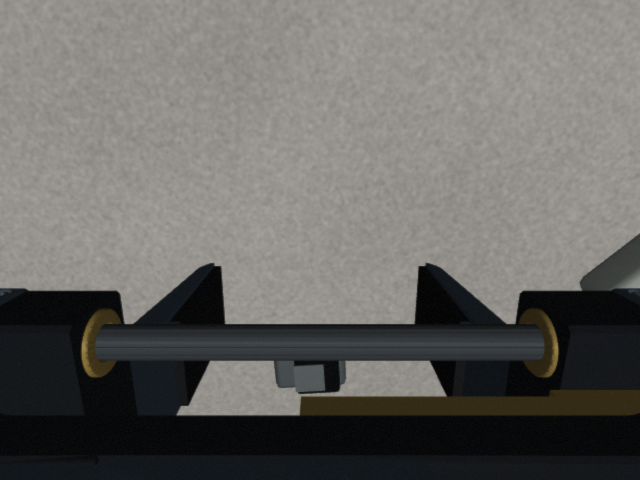

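The thermometer stands in the right-hand gland (top ≈(331,225), side ≈(303,210)), and the stopper is in the left one (298,228). The door is ajar in front and the pen lies under its free edge. I'll enlarge to measure.

```bash
python3 - <<'E'
import cv2
a=cv2.imread("pics/top0.png")[165:315,235:415]; cv2.imwrite("pics/topz.png",cv2.resize(a,None,fx=4,fy=4,interpolation=cv2.INTER_CUBIC))
a=cv2.imread("pics/side0.png")[180:335,225:400]; cv2.imwrite("pics/sidez.png",cv2.resize(a,None,fx=3.8,fy=3.8,interpolation=cv2.INTER_CUBIC))
E
```

```text
(no output)
```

View pics/topz.png

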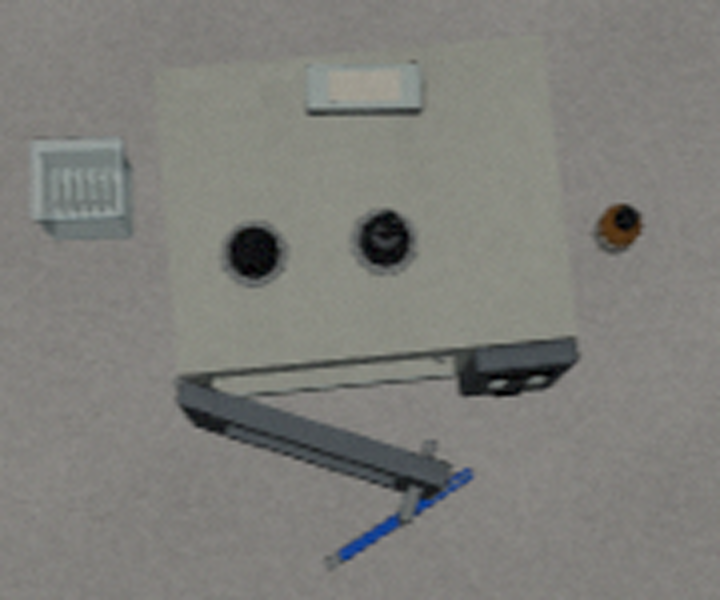

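View pics/sidez.png

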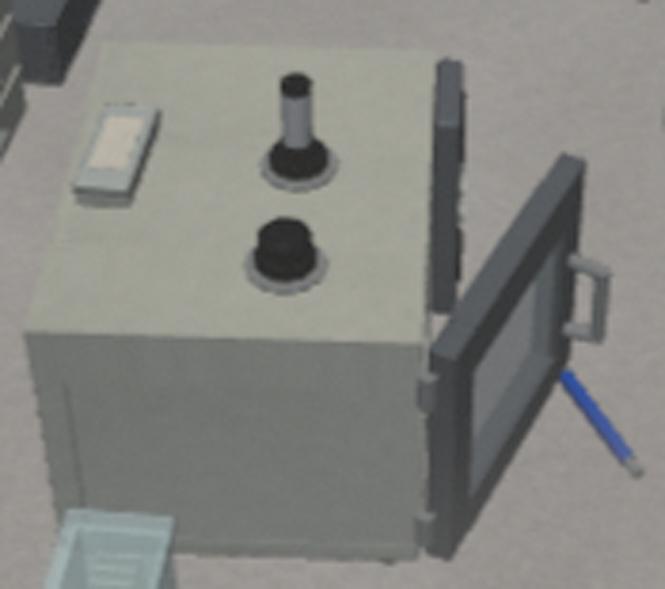

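```bash
cat > h.py <<'E'
import numpy as np
from workcell import env
def ray(n,u,v):
    p=env.camera_params(n);f=240/np.tan(np.radians(p["fov_y"]/2));T=p["pose"]
    return T[:3,3],T[:3,:3]@np.array([(u-p["cx"])/f,(v-p["cy"])/f,1])
def plane(n,u,v,z):
    o,d=ray(n,u,v);return (o+d*(z-o[2])/d[2])[:2]
def proj(n,X):
    p=env.camera_params(n);f=240/np.tan(np.radians(p["fov_y"]/2));T=p["pose"]
    c=T[:3,:3].T@(np.array(X)-T[:3,3]);return p["cx"]+f*c[0]/c[2],p["cy"]+f*c[1]/c[2]
def tri(l):
    A=0;b=0
    for n,u,v in l:
        o,d=ray(n,u,v);d=d/np.linalg.norm(d);P=np.eye(3)-np.outer(d,d);A=A+P;b=b+P@o
    return np.linalg.solve(A,b)
def zt(x,y):return "top",(x+.5)/4-.5+235,(y+.5)/4-.5+165
def zs(x,y):return "side",(x+.5)/3.8-.5+225,(y+.5)/3.8-.5+180
E
python3 - <<'E'
from h import *
def kab(L,W):
    L=np.array(L,float);W=np.array(W);l=L-L.mean(0);w=W-W.mean(0)
    a=np.arctan2((l[:,0]*w[:,1]-l[:,1]*w[:,0]).sum(),(l*w).sum())
    R=np.array([[np.cos(a),-np.sin(a)],[np.sin(a),np.cos(a)]]);t=W.mean(0)-R@L.mean(0)
    print("yaw",np.degrees(a),"t",t,"\nres",np.round(L@R.T+t-W,1).tolist())
    return a,R,t
C=[(110,140),(110,-140),(-110,140)]
L=C+[(-30,80),(-30,-12)]
T=[plane(*zt(155,68),200),plane(*zt(542,38),200),plane(*zt(177,378),200),plane(*zt(255,255),209),plane(*zt(385,242),208)]
kab(L,T)
L2=[(110,140),(110,-140),(-110,140),(-110,-140),(-30,80),(-30,-12)]
S=[plane(*zs(25,332),200),plane(*zs(100,42),200),plane(*zs(425,343),200),plane(*zs(437,52),200),plane(*zs(286,266),208),plane(*zs(300,164),209)]
kab(L2,S)
# thermometer head top
p=tri([zs(296,84),zt(384,224)]);print("headtop?",p)
print("side head top @264",plane(*zs(296,84),264))
print("side collar top @220",plane(*zs(299,150),220))
# door free edge top outer/inner (z=194)
print("door free", plane(*zt(445,483),194), plane(*zt(452,465),194),"hinge",plane(*zt(190,385),194))
print("door free side", plane(*zs(572,158),194),plane(*zs(440,355),194))
print("stamp/pen ends",plane(*zt(468,473),12),plane(*zt(332,562),12))
E
```

```text
yaw 5.273803037508932 t [649.7355739  -17.90026693] 
res [[-2.3, 0.6], [0.1, -1.3], [1.4, -0.4], [1.1, 1.0], [-0.2, 0.1]]
yaw 5.780462136128906 t [648.57793258 -13.35963687] 
res [[0.2, 3.1], [-2.3, 2.2], [-0.0, 3.8], [-0.0, 0.6], [0.7, -4.9], [1.4, -4.8]]
headtop? [621.5409941  -30.20140701 263.25236791]
side head top @264 [620.19827852 -28.94880935]
side collar top @220 [618.6952736  -22.99257915]
door free [454.04729473 -74.45453496] [466.51932033 -79.40407886] hinge [521.79636566 103.15013391]
door free side [457.79451505 -72.15677372] [516.44565518 113.06941206]
stamp/pen ends [ 472.92207782 -105.15624881] [402.62998884   2.69355592]
```

Both views agree: incubator yaw ≈5.5°, origin ≈(649.5,-17). The thermometer axis comes out at ≈(621,-31), matching gland_a, and the door is ≈0.39 rad open. I'll approach the door with the fingers shut.

>>> {"name": "drive_tool", "arguments": {
  "motion": [
    [[0.0098,-0.0277,0],[0,0,0.0243]],
    [[0.0098,-0.0277,0],[0,0,0.0243]],
    [[0.0098,-0.0277,0],[0,0,0.0243]],
    [[0.0098,-0.0277,0],[0,0,0.0243]],
    [[0.0098,-0.0277,0],[0,0,0.0243]],
    [[0.0098,-0.0277,0],[0,0,0.0243]],
    [[0.0098,-0.0277,0],[0,0,0.0243]],
    [[0.0098,-0.0277,0],[0,0,0.0243]],
    [[0.0098,-0.0277,0],[0,0,0.0243]],
    [[0.0098,-0.0277,0],[0,0,0.0243]]
  ],
  "claw": 0,
  "force": 20
}}

```text
time_s: 0.98
ee_pos: [317.0, 253.2, 213.9]
ee_rot: [-180.0, 0.0, 81.6]
force: [1.1, 1.2, 0.0]
gripper_width: 27.5
```

>>> {"name": "drive_tool", "arguments": {
  "motion": [
    [[0.0098,-0.0277,0],[0,0,0.0243]],
    [[0.0098,-0.0277,0],[0,0,0.0243]],
    [[0.0098,-0.0277,0],[0,0,0.0243]],
    [[0.0098,-0.0277,0],[0,0,0.0243]],
    [[0.0098,-0.0277,0],[0,0,0.0243]],
    [[0.0098,-0.0277,0],[0,0,0.0243]],
    [[0.0098,-0.0277,0],[0,0,0.0243]],
    [[0.0098,-0.0277,0],[0,0,0.0243]],
    [[0.0098,-0.0277,0],[0,0,0.0243]],
    [[0.0098,-0.0277,0],[0,0,0.0243]]
  ]
}}

```text
time_s: 1.82
ee_pos: [415.1, -23.8, 213.9]
ee_rot: [-180.0, -0.0, 95.5]
force: [0.6, 0.1, 0.2]
gripper_width: 0.7
```

>>> {"name": "drive_tool", "arguments": {
  "motion": [
    [[0,0,-0.007],[0,0,0]],
    [[0,0,-0.007],[0,0,0]],
    [[0,0,-0.007],[0,0,0]],
    [[0,0,-0.007],[0,0,0]],
    [[0,0,-0.007],[0,0,0]],
    [[0,0,-0.007],[0,0,0]],
    [[0,0,-0.006],[0,0,0]],
    [[0,0,0],[0,0,0]],
    [[0,0,0],[0,0,0]],
    [[0,0,0],[0,0,0]]
  ]
}}

```text
time_s: 2.65
ee_pos: [415.3, -22.2, 166.2]
ee_rot: [180.0, 0.0, 95.5]
force: [1.0, 0.3, -0.2]
gripper_width: 0.6
```

```bash
python3 - <<'E'
from h import *
import cv2
T=env.camera_params("wrist");np.set_printoptions(suppress=True,precision=2);print(T["pose"])
for n in ("wrist","side"):
    im=env.grab_frame(n);cv2.imwrite(f"pics/{n}1.png",im[:,:,::-1])
E
```

```text
[[ -0.1    0.96   0.26 341.21]
 [  1.     0.09   0.03 -28.06]
 [ -0.     0.27  -0.96 336.64]
 [  0.     0.     0.     1.  ]]
```

View pics/wrist1.png

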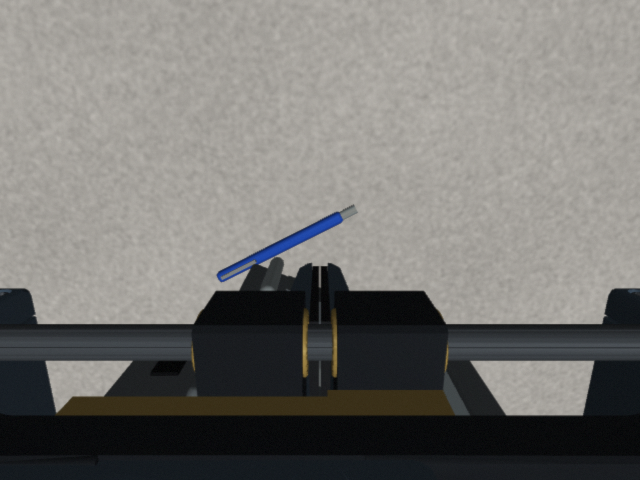

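View pics/side1.png

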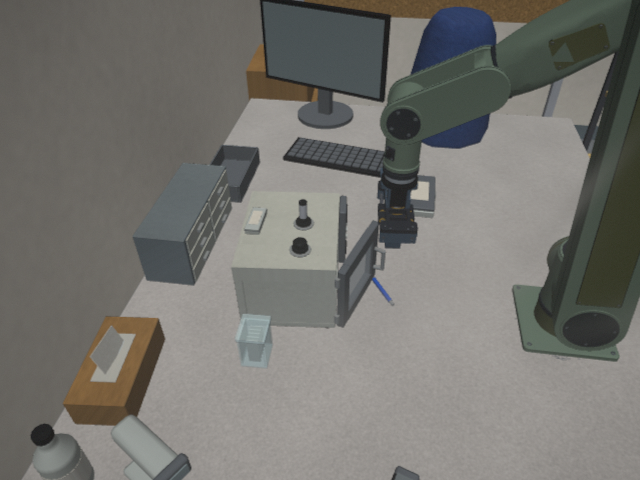

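>>> {"name": "drive_tool", "arguments": {
  "motion": [
    [[0.007,-0.002,0],[0,0,0]],
    [[0.007,-0.002,0],[0,0,0]],
    [[0.007,-0.002,0],[0,0,0]],
    [[0.007,-0.002,0],[0,0,0]],
    [[0.007,-0.002,0],[0,0,0]],
    [[0.007,-0.002,0],[0,0,0]],
    [[0.007,-0.002,0],[0,0,0]],
    [[0.007,-0.002,0],[0,0,0]],
    [[0.007,-0.002,0],[0,0,0]],
    [[0.007,-0.002,0],[0,0,0]]
  ]
}}

```text
time_s: 3.58
ee_pos: [485.8, -42.4, 165.9]
ee_rot: [-180.0, -0.0, 95.5]
force: [-0.4, 1.4, -0.4]
gripper_width: 0.6
```

>>> {"name": "drive_tool", "arguments": {
  "motion": [
    [[0.002,0,0],[0,0,0]],
    [[0.002,0,0],[0,0,0]],
    [[0.002,0,0],[0,0,0]],
    [[0.002,0,0],[0,0,0]],
    [[0.002,0,0],[0,0,0]],
    [[0,0,0],[0,0,0]],
    [[0,0,0],[0,0,0]],
    [[0,0,0],[0,0,0]],
    [[0,0,0],[0,0,0]],
    [[0,0,0],[0,0,0]]
  ]
}}

```text
time_s: 4.42
ee_pos: [494.8, -42.4, 166.0]
ee_rot: [-180.0, -0.0, 95.5]
force: [-1.4, -0.7, 1.5]
gripper_width: 0.5
```

```bash
python3 - <<'E'
from h import *
import cv2
for n in ("top","side"):
    im=env.grab_frame(n)[:,:,::-1];
    im=im[165:315,235:415] if n=="top" else im[180:335,225:400]
    cv2.imwrite(f"pics/{n}2.png",cv2.resize(im,None,fx=3.8 if n=="side" else 4,fy=3.8 if n=="side" else 4,interpolation=cv2.INTER_CUBIC))
print(env.state()["force"])
E
```

```text
[-1.71345683 -0.54741031 -0.06486334]
```

View pics/side2.png

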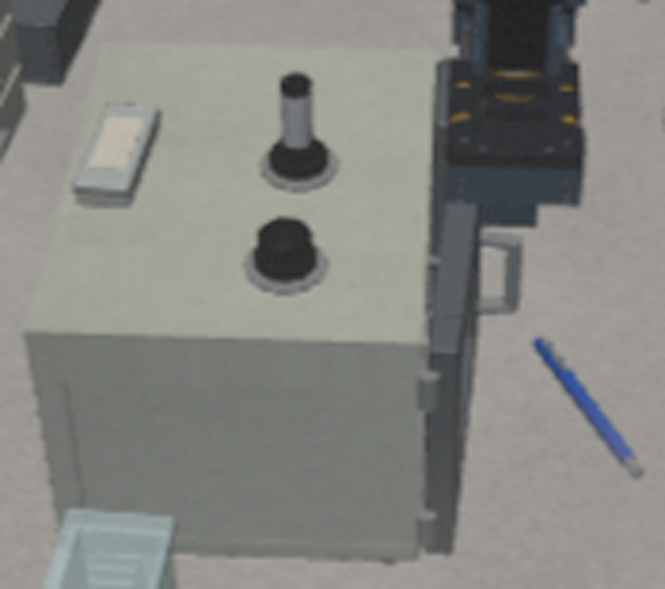

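The side view shows the door nearly shut, with its edge line at ≈(460,210)–(440,350). I'll keep pushing through the catch.

>>> {"name": "drive_tool", "arguments": {
  "motion": [
    [[0.0015,0,0],[0,0,0]],
    [[0.0015,0,0],[0,0,0]],
    [[0.0015,0,0],[0,0,0]],
    [[0.0015,0,0],[0,0,0]],
    [[0,0,0],[0,0,0]],
    [[0,0,0],[0,0,0]],
    [[0,0,0],[0,0,0]],
    [[0,0,0],[0,0,0]],
    [[0,0,0],[0,0,0]],
    [[0,0,0],[0,0,0]]
  ]
}}

```text
time_s: 5.35
ee_pos: [501.2, -42.3, 166.0]
ee_rot: [180.0, -0.0, 95.5]
force: [0.4, 1.4, -0.2]
gripper_width: 0.5
```

>>> {"name": "drive_tool", "arguments": {
  "motion": [
    [[0.0015,0,0],[0,0,0]],
    [[0.0015,0,0],[0,0,0]],
    [[0.0015,0,0],[0,0,0]],
    [[0,0,0],[0,0,0]],
    [[0,0,0],[0,0,0]],
    [[0,0,0],[0,0,0]],
    [[0,0,0],[0,0,0]],
    [[0,0,0],[0,0,0]],
    [[0,0,0],[0,0,0]],
    [[0,0,0],[0,0,0]]
  ]
}}

```text
time_s: 6.18
ee_pos: [505.4, -42.3, 165.9]
ee_rot: [-180.0, -0.0, 95.5]
force: [-1.4, -0.4, 1.2]
gripper_width: 0.2
```

>>> {"name": "drive_tool", "arguments": {
  "motion": [
    [[0.0015,0,0],[0,0,0]],
    [[0.0015,0,0],[0,0,0]],
    [[0,0,0],[0,0,0]],
    [[0,0,0],[0,0,0]],
    [[0,0,0],[0,0,0]],
    [[0,0,0],[0,0,0]],
    [[0,0,0],[0,0,0]],
    [[0,0,0],[0,0,0]],
    [[0,0,0],[0,0,0]],
    [[0,0,0],[0,0,0]]
  ]
}}

```text
time_s: 7.02
ee_pos: [505.3, -42.3, 166.0]
ee_rot: [-179.6, -0.0, 95.5]
force: [-10.2, -1.0, 6.3]
gripper_width: 0.4
```

```bash
python3 - <<'E'
from h import *
import cv2
for n in ("side",):
    im=env.grab_frame(n)[:,:,::-1];
    im=im[180:335,225:400]
    cv2.imwrite(f"pics/{n}3.png",cv2.resize(im,None,fx=3.8,fy=3.8,interpolation=cv2.INTER_CUBIC))
print(env.state()["force"])
E
```

```text
[-9.19636329 -0.69187653  5.77512386]
```

View pics/side3.png

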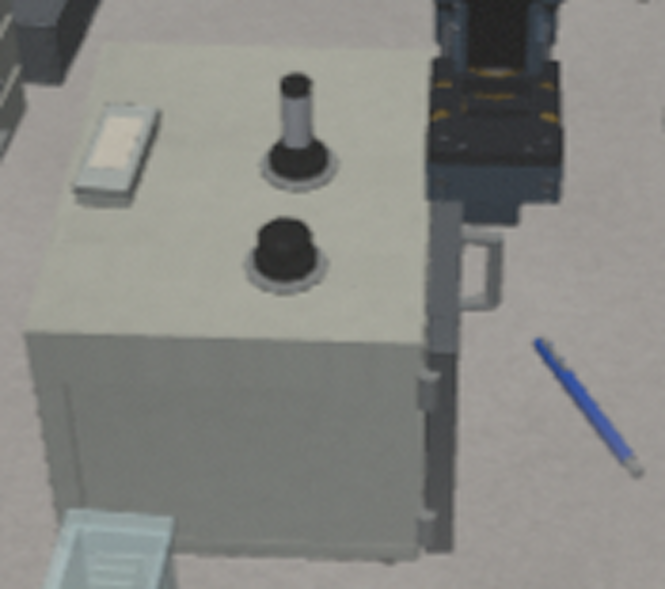

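It has stalled at x=505 with 10 N of reaction. That fits a shut door, but it could also be the catch, so I'll press a little more to tell.

>>> {"name": "drive_tool", "arguments": {
  "motion": [
    [[0.002,0,0],[0,0,0]],
    [[0.002,0,0],[0,0,0]],
    [[0,0,0],[0,0,0]],
    [[0,0,0],[0,0,0]],
    [[0,0,0],[0,0,0]],
    [[0,0,0],[0,0,0]],
    [[0,0,0],[0,0,0]],
    [[0,0,0],[0,0,0]],
    [[0,0,0],[0,0,0]],
    [[0,0,0],[0,0,0]]
  ]
}}

```text
time_s: 7.9
ee_pos: [505.3, -42.4, 166.0]
ee_rot: [-179.1, -0.1, 95.5]
force: [-19.1, -0.8, 14.3]
gripper_width: 0.3
```

>>> {"name": "drive_tool", "arguments": {
  "motion": [
    [[-0.01,0,0],[0,0,0]],
    [[-0.01,0,0],[0,0,0]],
    [[-0.01,0,0],[0,0,0]],
    [[-0.01,0,0],[0,0,0]],
    [[0,0,0.025],[0,0,0]],
    [[0,0,0.025],[0,0,0]],
    [[0,0,0.025],[0,0,0]],
    [[0,0,0.025],[0,0,0]],
    [[0,0,0.02],[0,0,0]],
    [[0,0,0],[0,0,0]]
  ],
  "claw": 0.6
}}

```text
time_s: 8.73
ee_pos: [474.5, -42.6, 290.3]
ee_rot: [179.5, 0.1, 95.5]
force: [0.9, 0.1, 0.1]
gripper_width: 54.5
```

```bash
python3 - <<'E'
from h import *
import cv2
for n in ("side","top"):
    im=env.grab_frame(n)[:,:,::-1];
    im=im[180:335,225:400] if n=="side" else im[165:315,235:415]
    f=3.8 if n=="side" else 4
    cv2.imwrite(f"pics/{n}4.png",cv2.resize(im,None,fx=f,fy=f,interpolation=cv2.INTER_CUBIC))
print(env.state())
E
```

```text
{'time_s': 8.8333, 'qpos': array([-6.51512114e+00,  6.75912721e+00,  9.45009495e+01,  7.24953157e-03,
        7.86524077e+01, -1.01970633e+02]), 'qvel': array([-0.05033578,  1.12891396,  2.38729472, -0.14723677,  0.0225116 ,
       -0.11217248]), 'effort': array([ 2.23532305e-03, -3.21731222e+01, -2.52853954e+01, -5.19519928e-02,
        4.58824087e-02, -1.18591204e-03]), 'ee_pos': array([472.46453344, -42.34018478, 286.18570236]), 'ee_rot': array([1.79912913e+02, 1.11962470e-02, 9.54540825e+01]), 'force': array([-0.11102505, -0.08340049, -0.38382905]), 'torque': array([ 0.08037223, -0.02557299,  0.04323527]), 'gripper_width': 54.81959682626225}
```

View pics/side4.png

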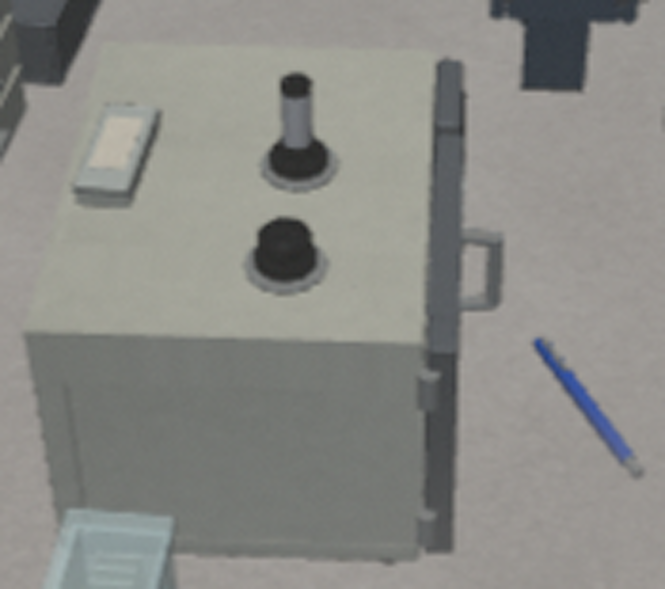

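View pics/top4.png

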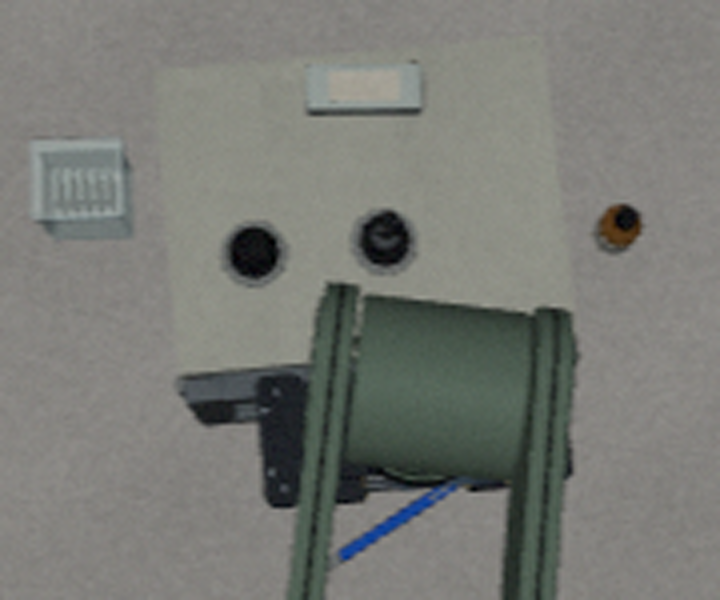

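The side view shows the door top in line with the panel edge at x≈462, so it's shut, and the thermometer and stopper are undisturbed. Next I'll move above the thermometer.

>>> {"name": "drive_tool", "arguments": {
  "motion": [
    [[0.0149,0.0011,0.0015],[0,0,0]],
    [[0.0149,0.0011,0.0015],[0,0,0]],
    [[0.0149,0.0011,0.0015],[0,0,0]],
    [[0.0149,0.0011,0.0015],[0,0,0]],
    [[0.0149,0.0011,0.0015],[0,0,0]],
    [[0.0149,0.0011,0.0015],[0,0,0]],
    [[0.0149,0.0011,0.0015],[0,0,0]],
    [[0.0149,0.0011,0.0015],[0,0,0]],
    [[0.0149,0.0011,0.0015],[0,0,0]],
    [[0.0149,0.0011,0.0015],[0,0,0]]
  ],
  "claw": 0.7
}}

```text
time_s: 9.67
ee_pos: [621.4, -31.2, 298.7]
ee_rot: [-179.8, -0.0, 95.5]
force: [-1.0, -0.0, 0.3]
gripper_width: 63.9
```

```bash
python3 - <<'E'
from h import *
import cv2
env.grab_frame("top");env.grab_frame("top")
s=env.state();print(s["ee_pos"],s["ee_rot"]);print(env.camera_params("wrist")["pose"].round(3).tolist())
im=env.grab_frame("wrist")[:,:,::-1]
cv2.imwrite("pics/wrist5.png",im)
im=env.grab_frame("side")[:,:,::-1][150:305,225:400]
cv2.imwrite("pics/side5.png",cv2.resize(im,None,fx=3.8,fy=3.8,interpolation=cv2.INTER_CUBIC))
E
```

```text
[622.45243581 -31.15975303 298.14117071] [-1.79822339e+02 -4.29113990e-02  9.54744139e+01]
[[-0.097, 0.961, 0.261, 549.006], [0.995, 0.093, 0.026, -37.062], [0.001, 0.262, -0.965, 468.858], [0.0, 0.0, 0.0, 1.0]]
```

View pics/wrist5.png

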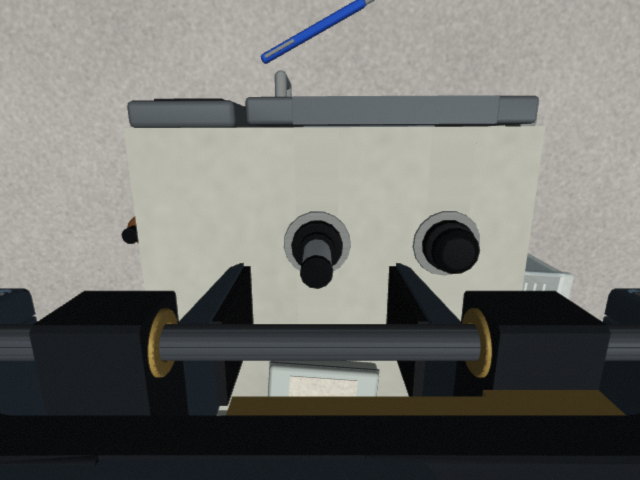

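View pics/side5.png

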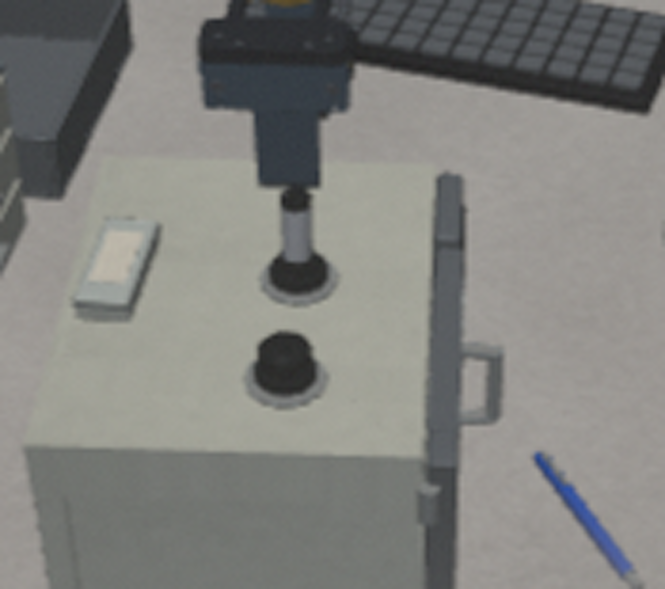

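The wrist view shows the door seated, the thermometer's top disc at ≈(317,272), and gland ring centres at ≈(317,243) and (447,242).

```bash
python3 - <<'E'
from h import *
print("head",plane("wrist",317,272,264),"glandA",plane("wrist",317.5,243.5,212),"glandB",plane("wrist",446.5,243,211))
print("finger mid px", (250+388)/2, "tcp proj",proj("wrist",env.state()["ee_pos"]))
E
```

```text
head [620.45014171 -31.33329835] glandA [618.24949511 -31.48112318] glandB [609.60747568  57.13498549]
finger mid px 319.0 tcp proj (np.float64(316.61731773399435), np.float64(297.3642345068903))
```

>>> {"name": "drive_tool", "arguments": {
  "motion": [
    [[-0.0015,0,-0.009],[0,0,0]],
    [[0,0,-0.009],[0,0,0]],
    [[0,0,-0.009],[0,0,0]],
    [[0,0,-0.009],[0,0,0]],
    [[0,0,-0.009],[0,0,0]],
    [[0,0,-0.009],[0,0,0]],
    [[0,0,-0.009],[0,0,0]],
    [[0,0,-0.007],[0,0,0]],
    [[0,0,0],[0,0,0]],
    [[0,0,0],[0,0,0]]
  ]
}}

```text
time_s: 10.7
ee_pos: [620.0, -31.4, 230.5]
ee_rot: [-180.0, -0.0, 95.5]
force: [-0.2, -0.2, -0.7]
gripper_width: 63.5
```

```bash
python3 - <<'E'
from h import *
import cv2
im=env.grab_frame("wrist")[:,:,::-1]
s=env.state();print(s["ee_pos"],s["ee_rot"],s["force"])
cv2.imwrite("pics/wrist6.png",im)
E
```

```text
[620.28098254 -31.33285735 231.11284556] [ 1.79976737e+02 -5.42856096e-04  9.54570448e+01] [-0.75815495  0.12664007  0.57297533]
```

View pics/wrist6.png

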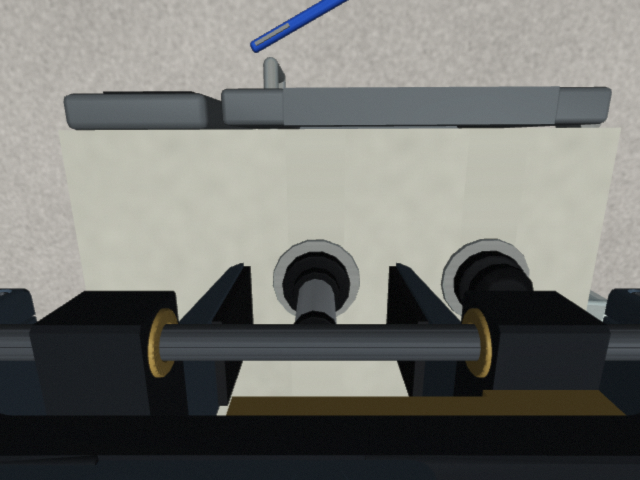

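The thermometer sits between the fingers (stem ≈317, finger midline ≈319). I'll close gently.

>>> {"name": "drive_tool", "arguments": {
  "motion": [
    [[0,0,-0.002],[0,0,0]],
    [[0,0,0],[0,0,0]],
    [[0,0,0],[0,0,0]],
    [[0,0,0],[0,0,0]],
    [[0,0,0],[0,0,0]],
    [[0,0,0],[0,0,0]],
    [[0,0,0],[0,0,0]],
    [[0,0,0],[0,0,0]],
    [[0,0,0],[0,0,0]],
    [[0,0,0],[0,0,0]]
  ],
  "claw": 0,
  "force": 15
}}

```text
time_s: 11.58
ee_pos: [620.2, -32.2, 229.2]
ee_rot: [180.0, 0.1, 95.4]
force: [-0.1, -3.7, 1.1]
gripper_width: 17.7
```

>>> {"name": "drive_tool", "arguments": {
  "motion": [
    [[0,0,0],[0,0,0]],
    [[0,0,0],[0,0,0]],
    [[0,0,0],[0,0,0]],
    [[0,0,0],[0,0,0]],
    [[0,0,0],[0,0,0]],
    [[0,0,0],[0,0,0]],
    [[0,0,0],[0,0,0]],
    [[0,0,0],[0,0,0]],
    [[0,0,0],[0,0,0]],
    [[0,0,0],[0,0,0]]
  ]
}}

```text
time_s: 12.42
ee_pos: [620.2, -32.2, 229.1]
ee_rot: [180.0, 0.1, 95.4]
force: [-0.0, -5.0, 0.7]
gripper_width: 17.4
```

```bash
python3 - <<'E'
from h import *
import cv2
im=env.grab_frame("side")[:,:,::-1][150:305,225:400]
for i in range(3):
    s=env.state();print(s["ee_pos"],s["ee_rot"],s["force"],s["torque"],s["gripper_width"]);env.grab_frame("side")
cv2.imwrite("pics/side7.png",cv2.resize(im,None,fx=3.8,fy=3.8,interpolation=cv2.INTER_CUBIC))
E
```

```text
[620.20654814 -32.13636285 229.16951562] [1.79977012e+02 8.74853969e-02 9.54506916e+01] [-0.33358695 -5.58263807  1.24706498] [-1.05270743 -0.09214606  0.02544686] 17.594438899482018
[620.19178882 -32.12995152 229.14010719] [1.79980548e+02 8.58119415e-02 9.54518514e+01] [ 0.96856042 -4.21855584  1.31586754] [-1.06691453 -0.05182053 -0.02142753] 17.840387307115936
[620.19555511 -32.14509815 229.13823911] [1.79978680e+02 8.65265073e-02 9.54512964e+01] [ 0.36283801 -4.94844213  0.66314667] [-1.04454861 -0.13037588 -0.01132696] 17.354690470549272
```

View pics/side7.png

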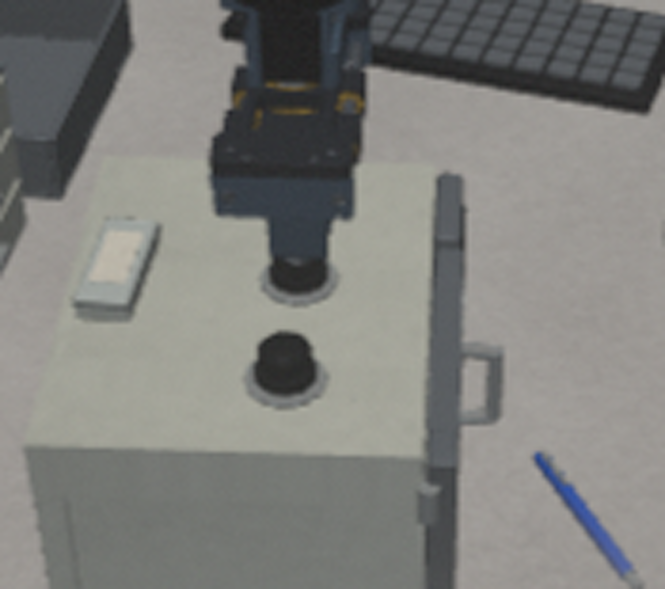

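The grip is good (17.6 mm) with about 5 N sideways in −y. I'll relieve it by shifting −1 mm before lifting.

>>> {"name": "drive_tool", "arguments": {
  "motion": [
    [[0,-0.0005,0],[0,0,0]],
    [[0,-0.0005,0],[0,0,0]],
    [[0,0,0],[0,0,0]],
    [[0,0,0],[0,0,0]],
    [[0,0,0],[0,0,0]],
    [[0,0,0],[0,0,0]],
    [[0,0,0],[0,0,0]],
    [[0,0,0],[0,0,0]],
    [[0,0,0],[0,0,0]],
    [[0,0,0],[0,0,0]]
  ]
}}

```text
time_s: 13.45
ee_pos: [620.2, -32.3, 229.1]
ee_rot: [180.0, -0.0, 95.5]
force: [0.7, -3.3, 2.6]
gripper_width: 17.7
```

>>> {"name": "drive_tool", "arguments": {
  "motion": [
    [[0,0,0.001],[0,0,0]],
    [[0,0,0.001],[0,0,0]],
    [[0,0,0.001],[0,0,0]],
    [[0,0,0.001],[0,0,0]],
    [[0,0,0],[0,0,0]],
    [[0,0,0],[0,0,0]],
    [[0,0,0],[0,0,0]],
    [[0,0,0],[0,0,0]],
    [[0,0,0],[0,0,0]],
    [[0,0,0],[0,0,0]]
  ]
}}

```text
time_s: 14.28
ee_pos: [619.9, -32.3, 232.9]
ee_rot: [-180.0, -0.0, 95.5]
force: [1.5, -3.0, -4.0]
gripper_width: 17.8
```

```bash
python3 - <<'E'
from h import *
for i in range(3):
    s=env.state();print(s["ee_pos"],s["ee_rot"],s["force"],s["torque"],s["gripper_width"]);env.grab_frame("side")
E
```

```text
[619.91259949 -32.26579813 232.93881695] [-1.79983651e+02 -1.44265233e-02  9.54563887e+01] [ 1.51677742 -3.01721634 -3.96097597] [-0.62974212 -0.25633091 -0.0094228 ] 17.813221465282354
[619.90760217 -32.27210332 232.92933586] [-1.79981853e+02 -1.37112958e-02  9.54571831e+01] [ 0.92647371 -2.98953901 -2.74175794] [-0.59542263 -0.22551986 -0.02614705] 17.924684947190215
[619.91373907 -32.28776663 232.96744858] [-1.79986048e+02 -1.28415964e-02  9.54540632e+01] [ 0.97936754 -2.03799491 -3.79942409] [-0.57400701 -0.17052397 -0.01800955] 17.493719404979572
```

>>> {"name": "drive_tool", "arguments": {
  "motion": [
    [[0.0003,-0.0005,0],[0,0,0]],
    [[0,0,0.002],[0,0,0]],
    [[0,0,0.003],[0,0,0]],
    [[0,0,0.004],[0,0,0]],
    [[0,0,0.004],[0,0,0]],
    [[0,0,0.004],[0,0,0]],
    [[0,0,0.004],[0,0,0]],
    [[0,0,0.003],[0,0,0]],
    [[0,0,0.001],[0,0,0]],
    [[0,0,0],[0,0,0]]
  ]
}}

```text
time_s: 15.27
ee_pos: [620.5, -32.7, 258.5]
ee_rot: [180.0, -0.0, 95.5]
force: [-0.6, 0.7, -1.3]
gripper_width: 17.3
```

```bash
python3 - <<'E'
from h import *
for i in range(3):
    s=env.state();print(s["ee_pos"],s["ee_rot"],s["force"],s["torque"],s["gripper_width"]);env.grab_frame("side")
E
```

```text
[620.4787951  -32.66495733 258.45834178] [ 1.79956043e+02 -1.59002230e-02  9.54605792e+01] [-0.57365443  0.67863494 -1.32462068] [0.04305253 0.02611131 0.04319758] 17.268479621476594
[620.35101322 -32.67985362 258.10488697] [ 1.79988303e+02 -1.89293853e-02  9.54574571e+01] [ 0.46134759 -0.6802256  -1.50217489] [ 0.03234624 -0.03468303  0.04475744] 17.397799591478385
[620.2250596  -32.73161865 257.86999825] [-1.79984926e+02 -1.90098514e-02  9.54567182e+01] [-0.56851026  0.38376562 -0.18749664] [ 0.01413066  0.04826175 -0.00781552] 17.951122377819203
```

The side forces have vanished and about 1.2 N of weight shows. Another 25 mm up.

>>> {"name": "drive_tool", "arguments": {
  "motion": [
    [[0,0,0.002],[0,0,0]],
    [[0,0,0.003],[0,0,0]],
    [[0,0,0.004],[0,0,0]],
    [[0,0,0.004],[0,0,0]],
    [[0,0,0.004],[0,0,0]],
    [[0,0,0.004],[0,0,0]],
    [[0,0,0.003],[0,0,0]],
    [[0,0,0.001],[0,0,0]],
    [[0,0,0],[0,0,0]],
    [[0,0,0],[0,0,0]]
  ]
}}

```text
time_s: 16.25
ee_pos: [620.3, -32.8, 282.9]
ee_rot: [-180.0, -0.0, 95.5]
force: [-0.3, -0.3, -2.4]
gripper_width: 17.8
```

>>> {"name": "drive_tool", "arguments": {
  "motion": [
    [[0,0,0],[0,0,0]],
    [[0,0,0],[0,0,0]],
    [[0,0,0],[0,0,0]],
    [[0,0,0],[0,0,0]],
    [[0,0,0],[0,0,0]],
    [[0,0,0],[0,0,0]],
    [[0,0,0],[0,0,0]],
    [[0,0,0],[0,0,0]],
    [[0,0,0],[0,0,0]],
    [[0,0,0],[0,0,0]]
  ]
}}

```text
time_s: 17.08
ee_pos: [620.3, -32.8, 283.0]
ee_rot: [180.0, -0.0, 95.5]
force: [0.7, -0.9, -1.1]
gripper_width: 17.9
```

```bash
python3 - <<'E'
from h import *
import cv2
im=env.grab_frame("side")[:,:,::-1];cv2.imwrite("pics/side8f.png",im);im=im[150:305,225:400]
w=env.grab_frame("wrist")[:,:,::-1];cv2.imwrite("pics/wrist8.png",w)
for i in range(2):
    s=env.state();print(s["ee_pos"],s["ee_rot"],s["force"],s["torque"],s["gripper_width"]);env.grab_frame("side")
cv2.imwrite("pics/side8.png",cv2.resize(im,None,fx=3.8,fy=3.8,interpolation=cv2.INTER_CUBIC))
E
```

```text
[620.35414459 -32.82518719 282.9998118 ] [ 1.79995005e+02 -6.05436885e-03  9.54554630e+01] [-0.04016912 -0.97011237 -1.52919767] [ 0.07110073 -0.01299444  0.02527458] 17.65364507758546
[620.34096032 -32.8598179  282.99376327] [ 1.79998284e+02 -2.66163484e-03  9.54529646e+01] [ 0.44312719 -0.72915384 -0.80672537] [ 0.08007695  0.03305292 -0.01178542] 17.542779431739977
```

View pics/side8.png

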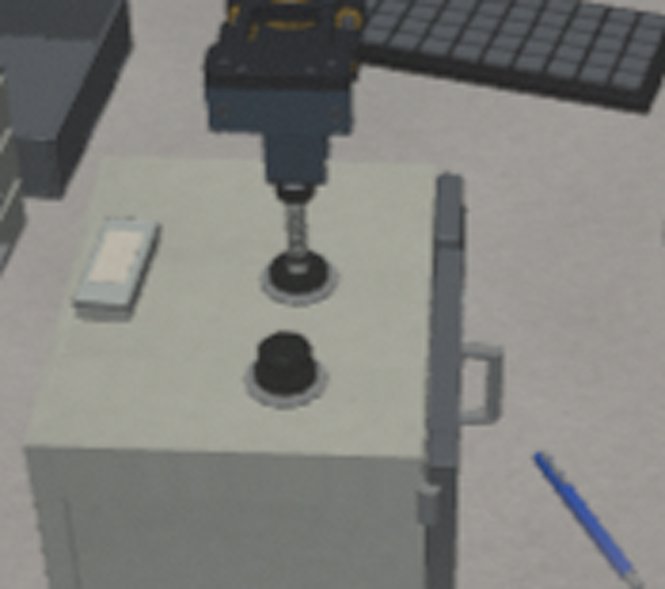

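View pics/wrist8.png

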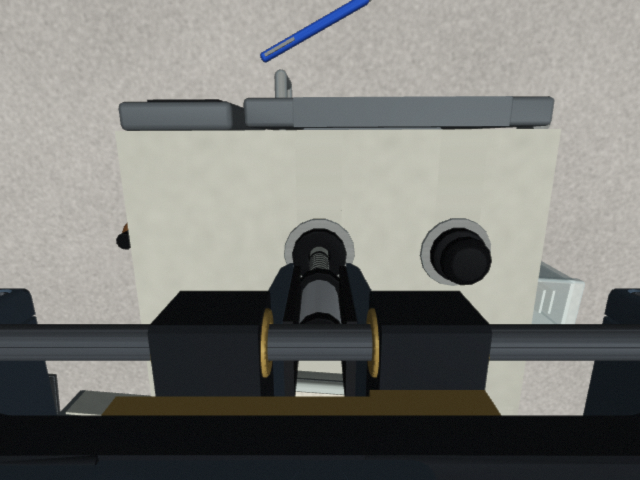

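```bash
python3 - <<'E'
from h import *
for z in (283,274,266,222,218,212):
    u,v=proj("side",(620.3,-32.5,z));print(z,round((u-225+.5)*3.8-.5),round((v-150+.5)*3.8-.5))
import cv2
im=cv2.imread("pics/side8f.png")[190:230,285:320];cv2.imwrite("pics/r8.png",cv2.resize(im,None,fx=15,fy=15,interpolation=cv2.INTER_CUBIC))
E
```

```text
283 296 168
274 296 180
266 297 192
222 299 252
218 299 257
212 300 265
```

View pics/r8.png

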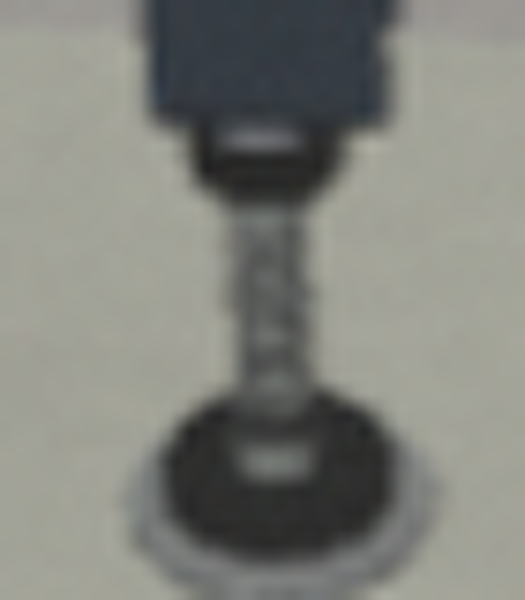

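The enlarged view shows the dark ring clear of the gland, with a white sliver of stem below it. The tool rose 53.9 mm since the grip, and side force is under 1 N. I'm handing in.

```bash
python3 - <<'E'
from workcell import env
s=env.state();print(s["time_s"],s["qvel"].round(2));print(env.job_done())
E
```

```text
17.2833 [-0.05 -0.06 -0.05  0.06 -0.03 -0.04]
the job is handed in; nothing more can be done
None
```

I pushed the door shut, drew the thermometer straight up, and handed the job in at 17.3 s with the gripper still holding it. The hand-in reported no verdict.

- **Door:** I pushed it with the closed fingers above the handle until it stopped hard at about 19 N. The pictures afterwards show it level with the control panel and flush.
- **Thermometer:** It was in the right-hand gland. I gripped the head at 15 N, shifted to take off about 5 N of side load, and raised it about 54 mm by the tool's height.
- **Last checks:**
  - The dark ring stands just clear of the gland, with a sliver of white stem below it.
  - The tool is upright to within 0.1°, the joints are practically still, and the side force reads under about 1 N.
  - The stopper is home, and the bystanders in view (mailer, pen, jar, bottle) look undisturbed. The date stamp and slide box were out of my last pictures, but the arm never went near them.

Two things were less clean:
- **Side-camera fit:** the side view's fit of the incubator was up to 5 mm off, so I used the top and wrist views to place the grip.
- **Catch:** I saw no separate force peak as it snapped, so the shut door rests on the hard stop and the pictures.

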